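# Start the laser label reader with its key switch

## Robot

A 6-joint arm with a two-finger parallel gripper is mounted at the origin on a cart in front of the work surface, level with it; the furniture and walls round the work are solid. World frame = base frame: x ahead of the robot, y to its left, z up, the work surface at z = 0. Lengths are in m, angles in rad, forces in N, time in s.
With the tool pointing down it reaches from about 0.225 to 0.875 m from the base axis. Payload 3.4 kg.
Tool frame: the origin (TCP) lies at the very end of the fingers, on their centre line; the grasp point (between the pads) lies 19 mm behind it; z points along the fingers, x is the direction in which the jaws open and shut, and the axes are right-handed (so a half turn about z gives the same grasp; the last joint's range is limited). The gripper opens to 85 mm and grips with 20 to 120 N. Pads are 22 mm wide; open, the fingers measure 114 mm over their backs; the gripper's body (76 mm by 85 mm) begins 54 mm behind the grasp point. The pads swing forward as they close: fully open they stand 13 mm farther back than shut.
Start: joints at [-1.305, 0.276, 1.505, -0, 1.361, -0.121], TCP at [0.217, -0.533, 0.231] pointing down, gripper open.
Joint ranges: [-2.89, 2.89], [-0.75, 2.08], [0.22, 2.7], [-1.18, 4.32], [0.11, 2.71], [-2.7, 2.7]. Speed limits (rad/s): [2.57, 2.57, 3.14, 3.14, 3.14, 3.14].

## Interface

Orientations are given as a unit quaternion [w, x, y, z].
In Python, from rig import manip gives the robot as it stands.
- The arm moves only by the tool send_rows, never from a script. Its argument "increments" is a list of rows, each a list of 5 numbers: the opening, from 0 (shut) to 1 (fully open), then the shift along the tool's x, y, z in m, then the turn about the tool's z in rad. A call has 1 to 8 rows; each row shifts and turns the commanded pose from where the row before left it, along the tool's axes as they then stand; what a row does not reach is not made up. A row lasts 1/8 s, in which the tool goes at most 62.5 mm and 10.7 degrees, less where a joint would pass 70% of its speed; a pose out of reach is approached as far as the arm can. A call is refused whole if a number of a shift passes 0.0625 or a number of a turn 0.188, either way. A call with a gripper value outside its range is refused whole. The fingers move at their own pace and stop on an object; "squeeze" is the grip in N (left out, the last holds). Time passes only in rows, so rows that do not move let the fingers close. It gives the time, the measured TCP pose, the force and the opening at its end, in the units of the state.
- manip.get_state(): the state, without advancing time (a new reading comes with each control period).
- manip.get_image(name): name is "scene" or "top" or "wrist"; returns the picture (384x512x3 uint8, red, green, blue); there is no depth.
- manip.calibration(name): a dict with "fx", "fy", "cx", "cy" (pixels), "camera_from_world" (4x4, takes a point from world to camera coordinates). Camera axes: x right, y up, looking along -z (the intrinsics and any distortion apply to the point x, -y, -z); pixel columns grow to the right and rows downward; lengths in m; the calibration is good to about 2 mm. A picture is of the moment at which its call begins: read the wrist's pose just before it. calibration takes no time and is no camera call; for the wrist camera it gives the pose at the moment of the call.
- manip.sign_off(): hands the job in, once; it reports no verdict.
The state is a dict: "clock": time; "qpos": joint angles; "qd": joint speeds; "effort": joint torques, N m; "position": TCP position; "ee_rot": TCP orientation; "contact_force": force on the tool from outside, world axes, zero at the start; "moment": the same for the moment, N m; "width": finger opening in m.
Only numpy, scipy, OpenCV 4.12 (cv2) and the standard library are available. Lean on these libraries where they do the work, as an engineer would, in place of code of your own. Each camera call takes 0.05 s, during which the arm holds its last target.

## Task

Roll the white specimen canister forward by pushing its side until it lies at rest along the green reading line of the reader bed, without picking it up and without letting it overrun the line. Then turn the key in the switch console clockwise from OFF (red mark) through RUN (green mark) as far as START (yellow mark), hold it there for about half a second, and let go so that it springs back to RUN and stays there. Leave the canister on the line and do not disturb the label roll or the reagent bottle.

Things in the scene. Friction and masses are not known exactly. Their poses are not given: they have to be found in the camera images.
- canister_center (a point): centre of the specimen canister: closed smooth white cylinder with blue cap, 44 mm diameter, 120 mm long, 0.13 to 0.25 kg, loose, lying on the bed's rubber, its axis (own y) across the bed, centre 22 mm above the rubber. x and z turn as it rolls. Pushed at up to 0.05 m/s it rolls on under 5 mm.
- reading_line (a point): middle of the green line (5 mm wide, yellow ends), on the rubber, 12 mm above the bench. x: forward, the way to roll; y: along the line; z up. Canister starts 80-130 mm behind it (-x). Fixed bed 270 (x) by 150 mm (y), rubber 142 mm wide, near edge at x -175 mm. White reader head across the bed from x 59 to 95 mm, top 56 mm above the bench.
- canister: the specimen canister as a whole; the origin lies 22 mm from its axis and goes round as it rolls, so use canister_center for its position
- key_axis (a point): fixed point on the key's vertical turning axis at mid-height of its bow, 82 mm above the bench; the fixed white console, 130 (x) by 120 (y) by 50 mm high, is centred below. x points to the green RUN mark; seen from above the red OFF mark is 0.70 rad anticlockwise of it, the yellow START mark 0.65 rad clockwise, 47 mm from the axis.
- key_grip (a point): the same point, turning with the key: x along the bow to its white-striped pointer end, z up. The bow is an orange upright plate 70 mm long (35 either side of the axis), 10 mm thick (y), 36 mm high, from 64 to 100 mm above the bench. Below it only the shank and the lock ring (38 mm across, top 58 mm above the bench). Push an end or pinch it.
- key_lock (a joint): turn of the lock, rad, clockwise from above: 0 = OFF (start), 0.70 = RUN (a stop). Stays where left (friction 0.05 N m).
- key (a joint): further turn of the key from RUN, rad, clockwise: 0 = sprung back, 0.65 = START (a stop). A spring returns it when let go: 0.08 N m at 0, 0.16 at START. On turning, the lock moves first, to its stop, then this joint. The pointer stands at 0.70 - key_lock - key rad anticlockwise of the RUN mark.
- label_roll: white roll of labels, 58 mm across and 28 mm high, lying flat on the bench behind the console; origin at the centre of its underside; a bystander
- reagent_bottle: white rectangular reagent bottle with a blue cap, 35 x 58 x 78 mm, standing on the bench behind the console; origin at the centre of its underside; a bystander

How it is judged:
On the way, in this order (a step that is already met when the one before it is completed fails the run):
1. the canister lies at rest along the reading line (x of canister_center in the frame of reading_line between -0.012 and 0.012 m and y of canister_center in the frame of reading_line between -0.03 and 0.03 m and z of canister_center in the frame of reading_line below 0.03 m and angle between the y axis of canister_center and the y axis of reading_line, either way round below 0.2 rad and linear speed of canister below 0.01 m/s), for 0.3 s.
2. the key is turned to START and held there while the canister lies on the line (all of step 1 and value of joint key_lock above 0.62 rad and value of joint key above 0.52 rad), for 0.3 s.
3. the key has sprung back to RUN (value of joint key_lock above 0.6 rad and value of joint key below 0.06 rad), for 0.2 s.
At the end, for the whole second after the job is handed in: After START (0.3 s, within 0.13 rad of the stop) the key stands at RUN: lock within 0.10 rad of its stop, key sprung back to within 0.06 rad. The canister rests on the bed, axis within 12 mm of the reading line and 0.2 rad of parallel, sideways within 30 mm of the middle (all of step 1 and all of step 3); the robot touches nothing.
It fails at once if the canister overruns the reading line by more than 20 mm (x of canister_center in the frame of reading_line above 0.02 m).
It fails at once if the canister is lifted more than 15 mm off the bed (z of canister_center in the frame of reading_line above 0.037 m).
It fails at once if the key is turned towards START before the canister has reached the line (value of joint key above 0.3 rad and x of canister_center in the frame of reading_line below -0.015 m).
It fails at once if the label roll or the reagent bottle is moved by more than 30 mm (distance of any of label_roll, reagent_bottle from where it was at the start of the episode above 0.03 m).
It also fails if it takes over 67 s, if anything falls off the work surface, if the arm or the gripper's body presses on something with over 40 N, if the wrist force passes 120 N, or if a joint passes its speed limit or range.

## Working session

There is one attempt and no reset: what is moved stays moved. The work goes in short steps, Python scripts to look and compute and a tool call to move; the robot and the scene stay as the last step left them, time stands still between calls to the robot, and variables do not carry over. Pictures are saved under pics/ and viewed, and the job is handed in when it is done.

Besides the shell and the picture viewer there is one more tool, called in YAML: its name, and indented under it one key for each argument. send_rows: Moves the arm, as the interface text tells. Its arguments: {"type":"object","properties":{"increments":{"type":"array","items":{"type":"array","items":{"type":"number"}}},"squeeze":{"type":"number"}},"required":["increments"]}

```bash
mkdir -p pics; python3 - <<'E'
from rig import manip
import cv2
s=manip.get_state();print(s)
for n in ["scene","top","wrist"]:
    c=manip.calibration(n);print(n,c)
    im=manip.get_image(n);cv2.imwrite(f"pics/{n}0.png",im[:,:,::-1])
E
```

```text
{'clock': 0.0, 'qpos': array([-1.30499433e+00,  2.76633758e-01,  1.50615890e+00,  8.87974632e-06,
        1.36068905e+00, -1.21055825e-01]), 'qd': array([-4.92128683e-05, -1.98335748e-04,  7.24858580e-04,  2.06735197e-03,
        1.00676818e-03, -4.20074459e-04]), 'effort': array([ 1.48734907e-04, -4.16772544e+01, -2.45811403e+01,  3.66349639e-05,
        1.10732991e-02,  1.07401269e-05]), 'position': array([ 0.21676314, -0.53200102,  0.23040734]), 'ee_rot': array([-6.21121993e-04,  8.29842563e-01, -5.57996800e-01, -7.11587308e-04]), 'contact_force': array([-0.510937  , -0.27616185,  0.0227956 ]), 'moment': array([-0.04352907,  0.01867486, -0.0332834 ]), 'width': 0.08525532336030413}
scene {'fx': 460.3757440957382, 'fy': 460.3757440957382, 'cx': 257.0278980515625, 'cy': 199.4489960596651, 'camera_from_world': array([[-0.85231869, -0.5229227 ,  0.0102322 ,  0.36198596],
       [ 0.38525319, -0.61445736,  0.68849265, -0.42363979],
       [-0.35374119,  0.59075715,  0.72517113, -0.55615411],
       [ 0.        ,  0.        ,  0.        ,  1.        ]])}
top {'fx': 395.66457683873614, 'fy': 395.66457683873614, 'cx': 258.47610307897236, 'cy': 188.56699115233292, 'camera_from_world': array([[ 0.02058666, -0.99977849, -0.00437784, -0.24280064],
       [ 0.99853776,  0.02034179,  0.05008551, -0.56468238],
       [-0.04998536, -0.00540253,  0.99873534, -0.91613068],
       [ 0.        ,  0.        ,  0.        ,  1.        ]])}
wrist {'fx': 296.41985297294246, 'fy': 296.41985297294246, 'cx': 251.85240032855268, 'cy': 185.2652033677671, 'camera_from_world': array([[ 0.37687172, -0.92626365, -0.00182906, -0.5741562 ],
       [ 0.87627241,  0.35717021, -0.32338229,  0.03980466],
       [ 0.30019055,  0.12027088,  0.94626664, -0.38227128],
       [ 0.        ,  0.        ,  0.        ,  1.        ]])}
```

View pics/scene0.png

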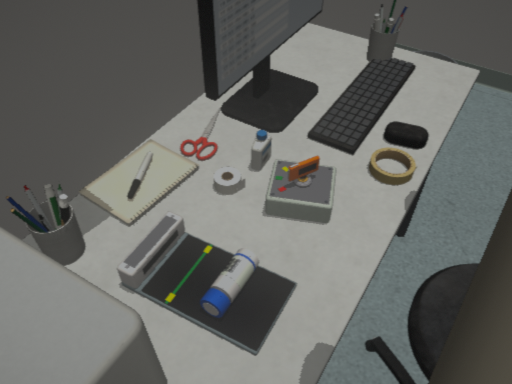

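View pics/top0.png

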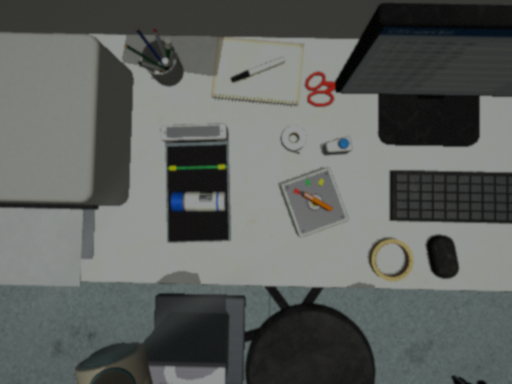

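View pics/wrist0.png

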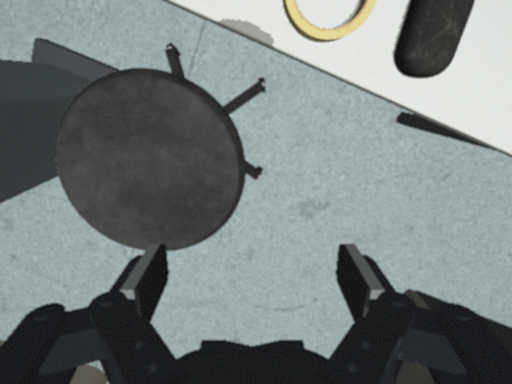

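The scene and top views show the bed with the green line at about (198,167) in the top picture. The canister is at (197,201) with its blue cap on the left, and the console is at (313,200). The label roll is at (293,139) and the bottle at (338,145). Next I measure these by colour.

```bash
cat > h.py <<'E'
import numpy as np, cv2
from rig import manip
def ray(n,u,v,z,c=None):
    c=c or manip.calibration(n);T=c["camera_from_world"];R=T[:3,:3];o=-R.T@T[:3,3]
    d=R.T@np.array([(u-c["cx"])/c["fx"],-(v-c["cy"])/c["fy"],-1.])
    return o+d*(z-o[2])/d[2]
def proj(n,p):
    c=manip.calibration(n);T=c["camera_from_world"];q=T[:3,:3]@np.array(p)+T[:3,3]
    return c["cx"]+c["fx"]*q[0]/-q[2], c["cy"]-c["fy"]*q[1]/-q[2]
def comps(im,lo,hi,mn=5):
    h=cv2.cvtColor(im,cv2.COLOR_RGB2HSV);m=cv2.inRange(h,np.array(lo),np.array(hi))
    n,l,s,c=cv2.connectedComponentsWithStats(m)
    return [(s[i,4],c[i].round(1),s[i,:4],np.argwhere(l==i)[:,::-1]) for i in range(1,n) if s[i,4]>=mn]
COL={'green':((45,100,60),(80,255,255)),'yellow':((24,150,100),(34,255,255)),'blue':((100,130,60),(125,255,255)),'orange':((5,150,100),(18,255,255)),'red':((0,150,80),(4,255,255))}
E
python3 - <<'E'
from h import *
for n in ["top","scene"]:
    im=cv2.imread(f"pics/{n}0.png")[:,:,::-1].copy()
    print(n)
    for k,(a,b) in COL.items():
        for s,c,bb,p in comps(im,a,b): print(k,s,c,bb, ray(n,*c,{'green':.012,'yellow':.012,'blue':.034,'orange':.1,'red':.05}[k]).round(4))
    w=cv2.resize(im[120:250,150:360] if n=='top' else im[120:350,110:350],None,fx=3.3 if n=='top' else 2.5,fy=3.3 if n=='top' else 2.5,interpolation=cv2.INTER_CUBIC)
    cv2.imwrite(f"pics/{n}0z.png",w[:,:,::-1])
E
```

```text
top
green 141 [196.9 167. ] [177 165  41   5] [ 0.6176 -0.0847  0.012 ]
green 20 [307.3 182. ] [305 180   5   5] [ 0.5874 -0.3458  0.012 ]
yellow 26 [221.2 166.5] [218 165   7   4] [ 0.62   -0.1421  0.012 ]
yellow 25 [172.4 167.6] [169 166   7   4] [ 0.6151 -0.0268  0.012 ]
yellow 15 [320.6 181.9] [319 180   4   5] [ 0.5883 -0.3771  0.012 ]
blue 61 [343.3 143. ] [339 139   9   9] [ 0.6778 -0.425   0.034 ]
blue 226 [176.2 201.1] [170 192  14  19] [ 0.5359 -0.043   0.034 ]
orange 6 [306.2 197. ] [304 196   5   3] [ 0.5493 -0.3336  0.1   ]
orange 91 [321.3 203.7] [310 198  22  13] [ 0.5357 -0.3658  0.1   ]
red 284 [321.   88.8] [306  72  30  34] [ 0.7988 -0.3695  0.05  ]
red 14 [296.4 191.4] [294 190   5   4] [ 0.5631 -0.3171  0.05  ]
scene
green 20 [278.6 177.4] [276 176   6   4] [ 0.6013 -0.3756  0.012 ]
green 167 [188.5 273.1] [172 252  34  42] [ 0.6151 -0.079   0.012 ]
green 9 [166.3 301.9] [165 301   4   3] [ 0.6114 -0.0133  0.012 ]
yellow 19 [284.8 168.5] [282 167   6   4] [ 0.6037 -0.4071  0.012 ]
yellow 38 [207.3 249. ] [204 246   8   7] [ 0.6182 -0.1398  0.012 ]
yellow 53 [170.  296.9] [165 293  11   9] [ 0.6122 -0.0241  0.012 ]
blue 38 [261.5 132.8] [258 130   8   6] [ 0.6967 -0.4622  0.034 ]
blue 7 [248.  258.3] [245 256   7   6] [ 0.5346 -0.1481  0.034 ]
blue 404 [216.4 299.2] [201 288  29  27] [ 0.5344 -0.0515  0.034 ]
orange 123 [304.5 162.9] [289 156  30  15] [ 0.5368 -0.3549  0.1   ]
red 198 [199.  146.8] [181 138  36  21] [ 0.7752 -0.3317  0.05  ]
red 18 [282.1 188.6] [279 187   7   4] [ 0.5614 -0.3161  0.05  ]
```

View pics/top0z.png

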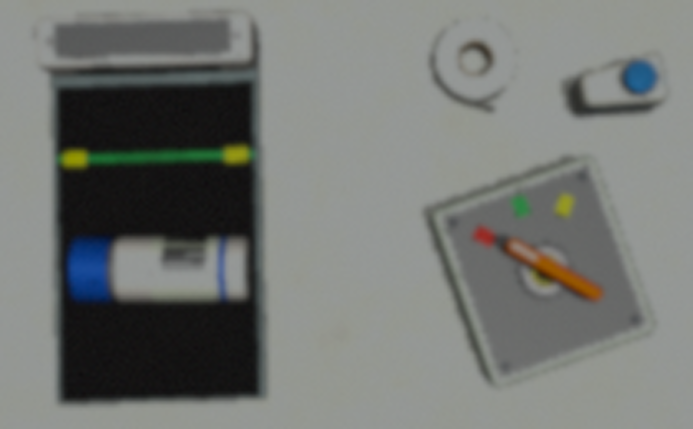

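View pics/scene0z.png

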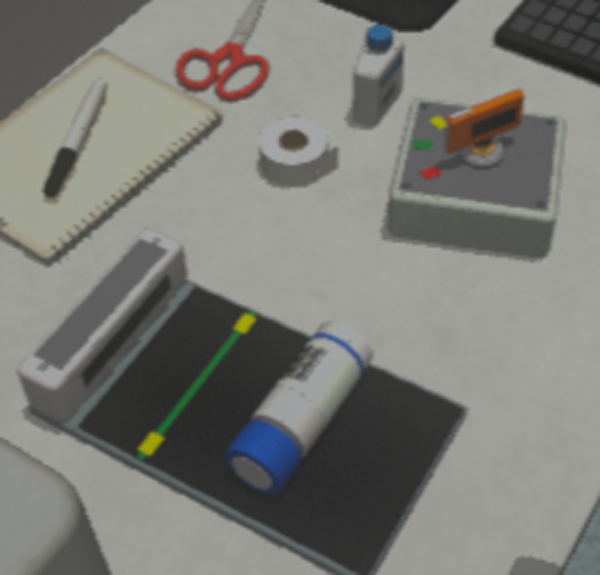

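```bash
python3 - <<'E'
from h import *
from scipy.optimize import least_squares
im=cv2.imread("pics/top0.png")[:,:,::-1].copy()
# canister outline in the dark rubber
sub=im[175:235,168:229].astype(int); m=(sub.max(2)>60).astype(np.uint8)
n,l,s,c=cv2.connectedComponentsWithStats(m)
for i in range(1,n):
    if s[i,4]>300:
        p=np.argwhere(l==i)[:,::-1]+[168,175]; r=cv2.minAreaRect(p.astype(np.float32)); print(s[i],r)
        for q in cv2.boxPoints(r): print(q, ray("top",*q,.034).round(4))
        print("ctr",ray("top",*r[0],.034).round(4))
# triangulate / fit marks
P={}
for nme in ["top","scene"]:
    im=cv2.imread(f"pics/{nme}0.png")[:,:,::-1].copy()
    pts=[]
    for k,box in [('red',((275,310),(180,200))),('green',((270,312),(170,186))),('yellow',((275,330),(160,186)))]:
        for s_,c_,bb,p in comps(im,*COL[k]):
            if box[0][0]<c_[0]<box[0][1] and box[1][0]<c_[1]<box[1][1]: pts.append(ray(nme,*c_,.05)[:2]); break
    pts=np.array(pts);P[nme]=pts;print(nme,pts.round(4))
    a=np.array([.70,0,-.65])
    f=lambda v:(np.c_[v[0]+.047*np.cos(v[2]+a),v[1]+.047*np.sin(v[2]+a)]-pts).ravel()
    r=least_squares(f,[.54,-.36,.2]);print(r.x,r.fun.round(4))
T=manip.calibration("wrist")["camera_from_world"];print("wristcam",-T[:3,:3].T@T[:3,3])
E
```

```text
[   2   17   56   20 1027] ((197.5, 201.5), (55.0, 19.0), 0.0)
[170. 211.] [ 0.5129 -0.0294  0.034 ]
[170. 192.] [ 0.5565 -0.028   0.034 ]
[225. 192.] [ 0.5591 -0.1545  0.034 ]
[225. 211.] [ 0.5155 -0.1556  0.034 ]
ctr [ 0.5359 -0.0919  0.034 ]
top [[ 0.5631 -0.3171]
 [ 0.5848 -0.3413]
 [ 0.5856 -0.3713]]
[ 0.54063332 -0.35826839  0.36877998] [ 0.0002 -0.     -0.0003 -0.      0.0001  0.    ]
scene [[ 0.5614 -0.3161]
 [ 0.583  -0.3401]
 [ 0.5853 -0.3699]]
[ 0.53976142 -0.35797799  0.39280312] [-0.     -0.0001  0.0002  0.0002 -0.0001 -0.0001]
wristcam [ 0.29626953 -0.50010428  0.37366399]
```

The canister centre is at (0.536,-0.092) and its measured size of 126x44 mm fits. The middle of the line is at (0.615,-0.083) with yaw about 0.045. The key axis is at (0.540,-0.358), with RUN at yaw 0.38. I'll move behind the canister with the jaws across the bed.

send_rows:
  increments:
    - [0.8,0,0,0,0.171]
    - [0.8,0,0,0,0.171]
    - [0.8,-0.045,-0.028,0,0]
    - [0.8,-0.045,-0.028,0,0]
    - [0.8,-0.045,-0.028,0,0]
    - [0.8,-0.045,-0.028,0,0]
    - [0.8,-0.045,-0.028,0,0]
    - [0.8,-0.045,-0.028,0,0]

```text
clock: 1.15
position: [0.3732, -0.2537, 0.2312]
ee_rot: [-0.0, 0.723, -0.691, 0.0]
contact_force: [1.4, -0.9, 1.2]
width: 0.0682
```

send_rows:
  increments:
    - [0.8,-0.045,-0.028,0,0]
    - [0.8,-0.045,-0.028,0,0]
    - [0.8,-0.045,-0.028,0,0]
    - [0.8,-0.021,-0.015,0,0]
    - [0.8,0,0,0.05,0]
    - [0.8,0,0,0,0]
    - [0.8,0,0,0,0]

```text
clock: 2.02
position: [0.465, -0.0955, 0.1822]
ee_rot: [-0.0, 0.723, -0.691, 0.0]
contact_force: [0.9, -0.4, -0.0]
width: 0.0682
```

```bash
python3 - <<'E'
from h import *
s=manip.get_state();print(s['clock'],s['position'],s['ee_rot'],s['qpos'],s['width'],s['contact_force'])
for n in ["top","wrist"]:
    im=manip.get_image(n);cv2.imwrite(f"pics/{n}1.png",im[:,:,::-1])
q=s['ee_rot'];print('yaw',2*np.arctan2(q[2],q[1]))
E
```

```text
2.025 [ 0.46504753 -0.0954542   0.18220964] [-1.32987199e-04  7.22625685e-01 -6.91239373e-01  4.80151497e-04] [-3.49044291e-01  1.60002611e-01  1.78933320e+00 -1.53909363e-04
  1.19127070e+00  1.17741839e+00] 0.068164338362807 [ 0.85867606 -0.43771272 -0.00742885]
yaw -1.5264057287795594
```

View pics/wrist1.png

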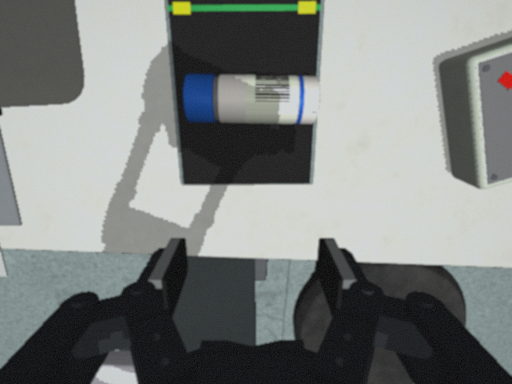

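The wrist view shows the green line level in the picture, with its ends at (181,8) and (307,7). The canister spans columns 184 to 318 and rows 73 to 124, parallel to the line and slightly to the right of the middle. I check these positions by casting rays.

```bash
python3 - <<'E'
from h import *
c=manip.calibration("wrist")
for u,v,z in [(181,8,.012),(307,7,.012),(184,98,.034),(318,98,.034),(251,73,.034),(251,124,.034),(184,183,.012),(312,183,.012)]: print((u,v),ray("wrist",u,v,z,c).round(4))
E
```

```text
(181, 8) [ 0.6156 -0.0228  0.012 ]
(307, 7) [ 0.6215 -0.1399  0.012 ]
(184, 98) [ 0.5362 -0.0279  0.034 ]
(318, 98) [ 0.5417 -0.1547  0.034 ]
(251, 73) [ 0.5611 -0.0903  0.034 ]
(251, 124) [ 0.5147 -0.0923  0.034 ]
(184, 183) [ 0.4438 -0.0205  0.012 ]
(312, 183) [ 0.45   -0.1632  0.012 ]
```

send_rows:
  increments:
    - [0.8,-0.002,0,0.05,0]
    - [0.8,0,0,0.05,0]
    - [0.8,0,0,0.04,0]
    - [0.8,0,0,0.02,0]
    - [0.8,0,0,0.006,0]
    - [0.8,0,0,0,0]

```text
clock: 2.88
position: [0.4655, -0.0937, 0.0161]
ee_rot: [-0.0, 0.723, -0.691, 0.001]
contact_force: [0.0, 0.2, -0.3]
width: 0.0685
```

send_rows:
  increments:
    - [0.8,0,-0.006,0,0]
    - [0.8,0,-0.006,0,0]
    - [0.8,0,-0.006,0,0]
    - [0.8,0,-0.005,0,0]
    - [0.8,0,-0.005,0,0]
    - [0.8,0,-0.005,0,0]
    - [0.8,0,-0.005,0,0]
    - [0.8,0,-0.005,0,0]

```text
clock: 3.88
position: [0.5077, -0.0911, 0.0152]
ee_rot: [0.0, 0.723, -0.691, -0.0]
contact_force: [-0.3, -0.1, -0.2]
width: 0.0684
```

```bash
python3 - <<'E'
from h import *
s=manip.get_state();print(s['clock'],s['position'],s['contact_force'])
for n in ["top","scene"]:
    im=manip.get_image(n);cv2.imwrite(f"pics/{n}2.png",im[:,:,::-1])
a=cv2.resize(cv2.imread("pics/scene2.png")[190:370,80:330],None,fx=2.4,fy=2.4,interpolation=2);cv2.imwrite("pics/s2z.png",a)
a=cv2.resize(cv2.imread("pics/top2.png")[110:260,120:280],None,fx=3.5,fy=3.5,interpolation=2);cv2.imwrite("pics/t2z.png",a)
E
```

```text
3.875 [ 0.50768242 -0.09109625  0.01524893] [-0.30594887 -0.13648791 -0.19264714]
```

View pics/s2z.png

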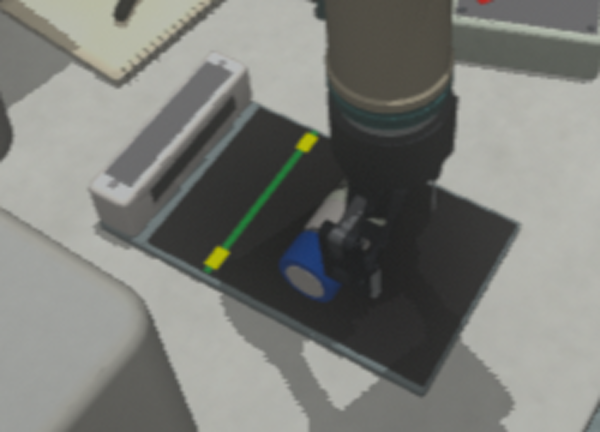

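View pics/t2z.png

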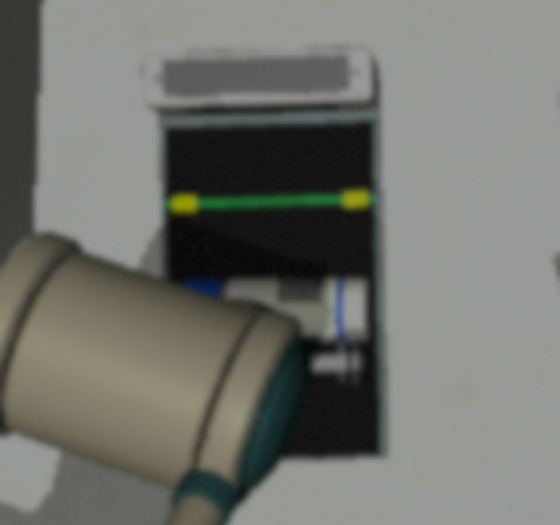

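The pictures show the fingers just behind the canister. Its front edge in the top view is at row 189, about 6 mm further on than before. It still lies parallel to the line. I push on, stopping short of the line.

send_rows:
  increments:
    - [0.8,0,-0.006,0,0]
    - [0.8,0,-0.006,0,0]
    - [0.8,0,-0.006,0,0]
    - [0.8,0,-0.006,0,0]
    - [0.8,0,-0.006,0,0]
    - [0.8,0,-0.006,0,0]
    - [0.8,0,-0.004,0,0]
    - [0.8,0,-0.003,0,0]

```text
clock: 4.97
position: [0.5506, -0.0892, 0.0153]
ee_rot: [0.0, 0.723, -0.691, 0.0]
contact_force: [0.6, -0.0, -0.1]
width: 0.0681
```

```bash
python3 - <<'E'
from h import *
s=manip.get_state();print(s['clock'],s['position'],s['contact_force'])
c=manip.calibration("wrist")
for n in ["top","wrist"]:
    im=manip.get_image(n);cv2.imwrite(f"pics/{n}3.png",im[:,:,::-1])
a=cv2.resize(cv2.imread("pics/top3.png")[110:260,120:280],None,fx=3.5,fy=3.5,interpolation=2);cv2.imwrite("pics/t3z.png",a)
E
```

```text
4.975 [ 0.5506226  -0.0891636   0.01527816] [ 0.57381722 -0.01364903 -0.10941768]
```

View pics/wrist3.png

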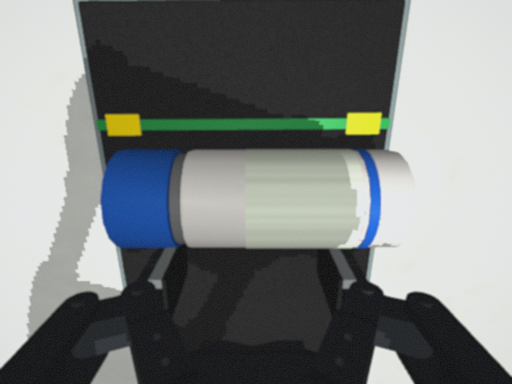

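View pics/t3z.png

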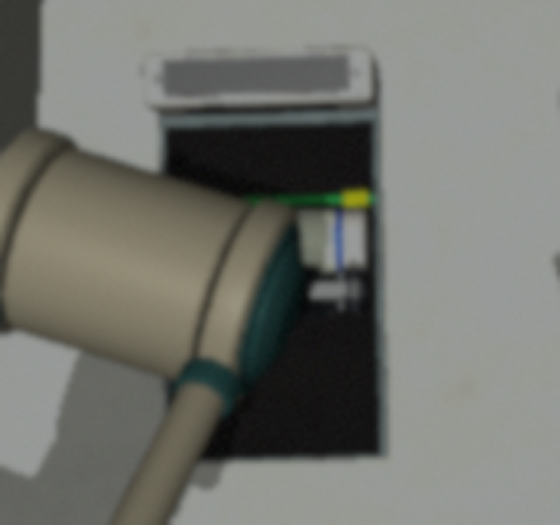

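In the wrist view the canister touches both fingers squarely. Its edges are at rows 149 and 248, and the line is ahead of it at row 124. The axis lies on the bisector of the two tangent rays, so I use that to get the distance left.

```bash
cat >> h.py <<'E'
def axis_x(n,u,v1,v2,c=None):
    c=c or manip.calibration(n);T=c["camera_from_world"];R=T[:3,:3];o=-R.T@T[:3,3]
    g=lambda v:(lambda d:d/np.hypot(d[0],d[2]))(R.T@np.array([(u-c["cx"])/c["fx"],-(v-c["cy"])/c["fy"],-1.]))
    d=g(v1)+g(v2); p=o+d*(.034-o[2])/d[2]
    a,b=g(v1),g(v2); half=np.arccos(a[0]*b[0]+a[2]*b[2])/2
    return p, np.hypot(p[0]-o[0],p[2]-o[2])*np.sin(half)
E
python3 - <<'E'
from h import *
im=cv2.imread("pics/wrist3.png"); 
for u in (215,300): print(im[140:156,u].max(1), im[240:256,u].max(1))
c=manip.calibration("wrist")
print(axis_x("wrist",250,149,248,c), ray("wrist",250,124.5,.012,c))
E
```

```text
[ 37  35  33  33  34  33  34  33  45  74 104 117 127 129 132 135] [165 161 159 155 152 144 127  94  55  33  36  41  33  34  33  36]
[ 36  33  35  35  37  34  27  38  58  86 112 122 125 131 130 136] [179 176 173 171 169 160 154 133  95  51  35  34  34  36  41  44]
(array([ 0.58760958, -0.08605362,  0.034     ]), np.float64(0.02192878175836086)) [ 0.61749021 -0.08464804  0.012     ]
```

The radius comes out at 21.9 mm, as it should, so the fix is good. There are 29.9 mm left to the line.

send_rows:
  increments:
    - [0.8,0,-0.005,0,0]
    - [0.8,0,-0.005,0,0]
    - [0.8,0,-0.005,0,0]
    - [0.8,0,-0.004,0,0]
    - [0.8,0,-0.003,0,0]
    - [0.8,0,-0.003,0,0]
    - [0.8,0,-0.002,0,0]
    - [0.8,0,0,0,0]

```text
clock: 6.08
position: [0.5775, -0.088, 0.0153]
ee_rot: [-0.0, 0.723, -0.691, 0.0]
contact_force: [-0.3, 0.3, -0.5]
width: 0.0685
```

```bash
python3 - <<'E'
from h import *
s=manip.get_state();print(s['clock'],s['position'],s['contact_force'])
im=manip.get_image("wrist");cv2.imwrite(f"pics/wrist4.png",im[:,:,::-1])
g=im.max(2)
for u in (215,300): print([int(x) for x in g[60:256,u]])
E
```

```text
6.075 [ 0.57752473 -0.08799343  0.01529488] [-0.25975935  0.28953893 -0.51047826]
[168, 167, 167, 166, 166, 142, 87, 44, 45, 50, 44, 47, 49, 49, 47, 47, 52, 49, 49, 48, 45, 45, 49, 52, 43, 46, 48, 47, 45, 45, 39, 41, 32, 32, 37, 35, 34, 32, 35, 39, 35, 37, 32, 35, 34, 39, 34, 34, 34, 36, 40, 35, 40, 41, 39, 39, 35, 30, 33, 35, 33, 35, 32, 36, 34, 35, 37, 39, 31, 35, 32, 35, 38, 38, 32, 33, 34, 38, 36, 37, 39, 37, 35, 37, 36, 36, 38, 26, 40, 30, 31, 45, 73, 98, 114, 123, 127, 128, 133, 135, 140, 142, 144, 147, 147, 152, 155, 160, 162, 161, 163, 165, 164, 167, 168, 170, 173, 171, 173, 175, 174, 176, 180, 177, 180, 182, 184, 184, 183, 182, 187, 185, 186, 189, 189, 189, 190, 190, 191, 189, 194, 195, 195, 195, 196, 198, 196, 199, 200, 200, 200, 198, 197, 200, 196, 197, 196, 194, 194, 193, 193, 191, 191, 192, 189, 187, 190, 189, 187, 186, 185, 182, 181, 181, 178, 178, 179, 174, 172, 173, 174, 169, 169, 167, 163, 161, 156, 152, 148, 140, 119, 73, 41, 30, 40, 35]
[171, 170, 170, 170, 151, 110, 61, 44, 42, 44, 48, 45, 46, 46, 48, 46, 49, 47, 48, 47, 46, 46, 46, 45, 47, 49, 46, 47, 46, 46, 52, 50, 46, 45, 48, 48, 46, 47, 43, 49, 44, 46, 46, 45, 47, 46, 44, 51, 45, 48, 48, 48, 45, 32, 35, 32, 33, 33, 34, 38, 28, 38, 39, 37, 37, 33, 32, 37, 32, 32, 36, 37, 35, 41, 35, 36, 38, 32, 32, 41, 35, 37, 32, 35, 37, 34, 37, 33, 38, 31, 32, 43, 79, 107, 118, 126, 127, 134, 140, 143, 149, 149, 148, 150, 155, 159, 164, 166, 164, 165, 168, 169, 169, 171, 170, 172, 172, 170, 171, 177, 180, 180, 185, 185, 190, 192, 192, 192, 193, 191, 193, 192, 194, 194, 195, 198, 200, 197, 195, 195, 196, 195, 196, 198, 201, 200, 201, 199, 198, 197, 199, 198, 198, 200, 199, 197, 200, 204, 204, 204, 200, 205, 203, 206, 204, 202, 201, 204, 202, 202, 199, 194, 194, 188, 187, 188, 187, 189, 188, 188, 188, 183, 181, 180, 175, 169, 165, 166, 165, 160, 139, 98, 53, 37, 32, 40]
```

View pics/wrist4.png

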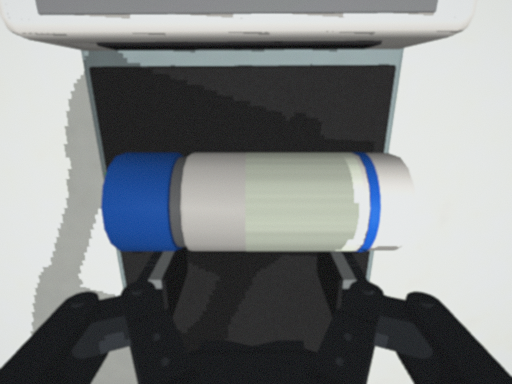

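```bash
python3 - <<'E'
from h import *
c=manip.calibration("wrist")
print(axis_x("wrist",250,152,250.8,c))
E
```

```text
(array([ 0.6128437 , -0.08486356,  0.034     ]), np.float64(0.021942370421497378))
```

The axis is at x = 0.6128 and the line at about 0.6175, so it is 4.6 mm short. I nudge it 3 mm more, then back off and check.

send_rows:
  increments:
    - [0.8,0,-0.0015,0,0]
    - [0.8,0,-0.0015,0,0]
    - [0.8,0,-0.0005,0,0]
    - [0.8,0,0,0,0]
    - [0.8,0,0.01,0,0]
    - [0.8,0,0.03,0,0]
    - [0.8,0,0.03,0,0]
    - [0.8,0,0.03,0,0]

```text
clock: 7.12
position: [0.4791, -0.0922, 0.0153]
ee_rot: [0.0, 0.723, -0.691, -0.0]
contact_force: [0.5, -0.2, -0.6]
width: 0.0682
```

send_rows:
  increments:
    - [0.8,0,0,-0.05,0]
    - [0.8,0,0,-0.06,0]
    - [0.8,0,0,-0.06,0]
    - [0.8,0,0,0,0]

```text
clock: 7.62
position: [0.4834, -0.0933, 0.1903]
ee_rot: [-0.002, 0.723, -0.691, 0.005]
contact_force: [0.2, -0.2, 0.0]
width: 0.0683
```

```bash
python3 - <<'E'
from h import *
s=manip.get_state();print(s['clock'],s['position'],s['contact_force'])
for n in ["wrist","top","scene"]:
    im=manip.get_image(n);cv2.imwrite(f"pics/{n}5.png",im[:,:,::-1])
a=cv2.resize(cv2.imread("pics/top5.png")[110:260,120:280],None,fx=3.5,fy=3.5,interpolation=2)
b=cv2.imread("pics/wrist5.png");cv2.imwrite("pics/w5t5.png",np.hstack([cv2.resize(b,(400,300)),cv2.resize(a,(320,300))]))
g=cv2.imread("pics/top5.png").max(2)
for u in (180,197,215):print([int(x) for x in g[150:195,u]])
E
```

```text
7.625 [ 0.48342541 -0.09325981  0.19026237] [ 0.20176326 -0.15460855  0.04550947]
[19, 21, 21, 24, 21, 21, 25, 40, 66, 90, 107, 119, 126, 133, 139, 145, 149, 149, 148, 146, 142, 138, 133, 126, 115, 101, 80, 51, 28, 20, 19, 15, 15, 11, 12, 13, 13, 10, 13, 14, 10, 12, 12, 11, 15]
[23, 20, 22, 23, 19, 21, 32, 66, 107, 135, 150, 157, 158, 158, 159, 158, 157, 157, 158, 158, 157, 158, 157, 153, 142, 120, 85, 47, 25, 22, 19, 20, 18, 20, 22, 19, 19, 15, 14, 12, 13, 10, 12, 12, 11]
[20, 20, 21, 19, 23, 24, 35, 64, 97, 119, 134, 143, 149, 152, 154, 157, 158, 158, 156, 154, 151, 147, 137, 129, 117, 95, 62, 31, 23, 21, 19, 23, 20, 21, 22, 22, 20, 22, 20, 22, 21, 19, 20, 21, 23]
```

View pics/w5t5.png

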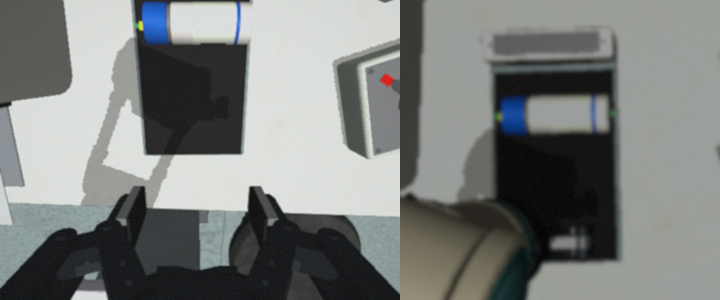

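```bash
python3 - <<'E'
from h import *
c=manip.calibration("top")
print(axis_x("top",197,157.2,176.2,c), axis_x("top",180,158,176,c),axis_x("top",215,157.1,176,c),"line .6176")
im=cv2.imread("pics/top0.png").max(2)
for u in (180,197,215):print([int(x) for x in im[185:220,u]])
E
```

```text
(array([ 0.61608361, -0.0885084 ,  0.034     ]), np.float64(0.021868718505852897)) (array([ 0.61460301, -0.04929707,  0.034     ]), np.float64(0.02072318455254441)) (array([ 0.6172662 , -0.13002341,  0.034     ]), np.float64(0.02174827594977891)) line .6176
[20, 19, 20, 19, 19, 19, 37, 63, 84, 101, 110, 120, 128, 134, 140, 147, 149, 149, 145, 141, 133, 129, 124, 116, 104, 82, 52, 28, 20, 18, 21, 20, 18, 19, 21]
[21, 20, 19, 18, 20, 26, 53, 88, 116, 134, 142, 147, 147, 146, 147, 149, 151, 151, 152, 151, 151, 150, 149, 142, 126, 99, 63, 31, 22, 19, 18, 18, 20, 21, 21]
[20, 19, 18, 20, 20, 28, 52, 84, 108, 121, 130, 139, 144, 147, 147, 148, 148, 146, 143, 145, 146, 144, 137, 128, 112, 84, 52, 26, 18, 21, 18, 20, 19, 19, 19]
```

The canister is at rest on the line, about 1.5 mm short and parallel to it, with the yellow ends visible on both sides. Now I go to the key.

send_rows:
  increments:
    - [0.8,0.0445,-0.0075,0,0]
    - [0.8,0.0445,-0.0075,0,0]
    - [0.8,0.0445,-0.0075,0,0]
    - [0.8,0.0445,-0.0075,0,0]
    - [0.8,0.0445,-0.0075,0,0]
    - [0.8,0.0445,-0.0075,0,0]

```text
clock: 8.52
position: [0.5368, -0.3575, 0.1822]
ee_rot: [0.0, 0.723, -0.691, -0.003]
contact_force: [0.6, -0.3, 0.4]
width: 0.0686
```

send_rows:
  increments:
    - [0.8,0,0,0,-0.173]
    - [0.8,0,0,0,-0.173]
    - [0.8,0,0,0,-0.173]
    - [0.8,0,0,0,-0.173]
    - [0.8,0,0,0,-0.173]
    - [0.8,0,0,0,-0.171]
    - [0.8,0,0,0,0]

```text
clock: 9.4
position: [0.5367, -0.3562, 0.1827]
ee_rot: [-0.001, 0.97, -0.244, -0.002]
contact_force: [-0.3, -0.3, -0.4]
width: 0.0682
```

```bash
python3 - <<'E'
from h import *
s=manip.get_state();c=manip.calibration("wrist");q=s['ee_rot'];print(s['clock'],s['position'],s['qpos'],'yaw',2*np.arctan2(q[2],q[1]))
im=manip.get_image("wrist");cv2.imwrite(f"pics/wrist6.png",im[:,:,::-1])
for s_,cc,bb,p in comps(im,(5,150,60),(18,255,255),40):
    r=cv2.minAreaRect(p.astype(np.float32));print(s_,cc,r); 
    for b in cv2.boxPoints(r): print(b,ray("wrist",*b,.1,c).round(4))
for k in ('red','green','yellow'):
    for s_,cc,bb,p in comps(im,*COL[k],20): print(k,s_,cc,ray("wrist",*cc,.05,c).round(4))
E
```

```text
9.4 [ 0.53673569 -0.35620414  0.18267528] [-6.93783606e-01  4.09991010e-01  1.42212307e+00 -1.28063256e-04
  1.31431736e+00 -2.01673788e-01] yaw -0.49207703214153736
736 [255.3 192.6] ((255.5, 187.0), (84.0, 13.0), 90.0)
[249. 145.] [ 0.555  -0.3197  0.1   ]
[262. 145.] [ 0.5639 -0.3245  0.1   ]
[262. 229.] [ 0.5306 -0.3882  0.1   ]
[249. 229.] [ 0.5209 -0.383   0.1   ]
red 1575 [489.8  52.9] [ 0.7679 -0.3551  0.05  ]
red 138 [255.8 124.3] [ 0.5644 -0.3141  0.05  ]
green 152 [288.5 136.8] [ 0.5859 -0.3386  0.05  ]
yellow 142 [303.3 164. ] [ 0.5869 -0.3688  0.05  ]
```

View pics/wrist6.png

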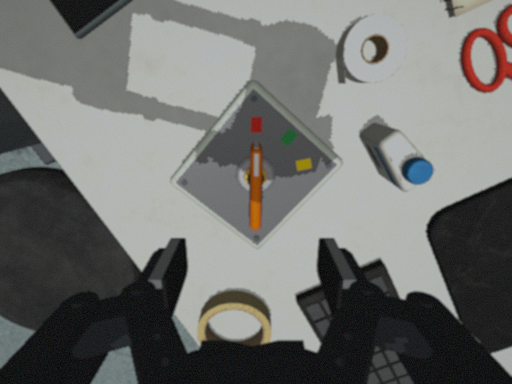

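The wrist view shows the bow upright in the picture at column 255, aligned across the jaws. OFF red is at (256,124), green at (288,137) and yellow at (303,164). The key centre is 4 mm along tool +x and -1.5 mm along tool y. I correct for that and descend.

send_rows:
  increments:
    - [0.5,0.0043,-0.0014,0.02,0]
    - [0.5,0,0,0.03,0]
    - [0.5,0,0,0.03,0]
    - [0.5,0,0,0.025,0]
    - [0.5,0,0,0.011,0]
    - [0.5,0,0,0,0]
    - [0.5,0,0,0,0]

```text
clock: 10.32
position: [0.5429, -0.3583, 0.0703]
ee_rot: [0.0, 0.97, -0.243, 0.001]
contact_force: [0.1, -0.0, 0.3]
width: 0.0427
```

```bash
python3 - <<'E'
from h import *
s=manip.get_state();c=manip.calibration("wrist");q=s['ee_rot'];print(s['clock'],s['position'],s['contact_force'],'yaw',2*np.arctan2(q[2],q[1]))
im=manip.get_image("wrist");cv2.imwrite(f"pics/wrist7.png",im[:,:,::-1])
E
```

```text
10.325 [ 0.54293392 -0.35831931  0.0702971 ] [ 0.07362878 -0.02341893  0.27955832] yaw -0.49052411103494065
```

View pics/wrist7.png

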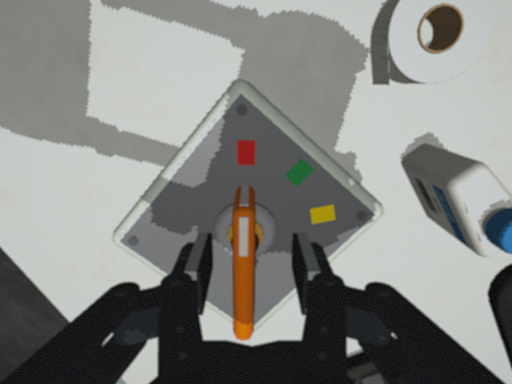

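The bow is at column 244 while the jaw middle is at about 252.5, so it is about 3 mm off towards tool -x. I correct that and pinch gently.

send_rows:
  increments:
    - [0.5,-0.003,0.0005,0.002,0]
    - [0.5,0,0,0,0]
    - [0.3,0,0,0,0]
    - [0.2,0,0,0,0]
    - [0.05,0,0,0,0]
    - [0.05,0,0,0,0]
    - [0.05,0,0,0,0]
    - [0.05,0,0,0,0]
  squeeze: 25

```text
clock: 11.38
position: [0.5393, -0.3568, 0.0675]
ee_rot: [0.0, 0.97, -0.243, -0.0]
contact_force: [-1.5, 0.8, 3.1]
width: 0.0124
```

```bash
python3 - <<'E'
from h import *
s=manip.get_state();c=manip.calibration("wrist");q=s['ee_rot'];print(s['clock'],s['position'],s['contact_force'],s['moment'],s['width'],'yaw',2*np.arctan2(q[2],q[1]))
im=manip.get_image("wrist");cv2.imwrite(f"pics/wrist8.png",im[:,:,::-1])
E
```

```text
11.375 [ 0.53933626 -0.35676471  0.0674675 ] [-1.50526354  0.77694594  3.13941379] [ 0.15687268  0.22414906 -0.01056127] 0.01239832731684681 yaw -0.48998618844894654
```

View pics/wrist8.png

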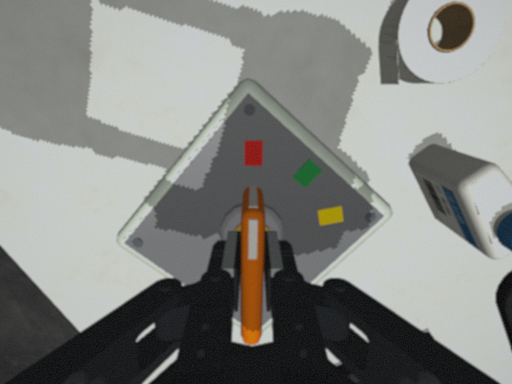

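The pinch is centred, with a side force of 1.7 N. I turn clockwise to RUN first and check.

send_rows:
  increments:
    - [0.05,0,0,0,0.1]
    - [0.05,0,0,0,0.12]
    - [0.05,0,0,0,0.12]
    - [0.05,0,0,0,0.12]
    - [0.05,0,0,0,0.12]
    - [0.05,0,0,0,0.12]
    - [0.05,0,0,0,0]

```text
clock: 12.3
position: [0.539, -0.3564, 0.0674]
ee_rot: [-0.0, 0.829, -0.56, -0.001]
contact_force: [-2.3, 1.6, 4.4]
width: 0.0124
```

```bash
python3 - <<'E'
from h import *
s=manip.get_state();c=manip.calibration("wrist");q=s['ee_rot'];print(s['clock'],s['position'],s['contact_force'],s['moment'],s['width'],'yaw',2*np.arctan2(q[2],q[1]))
im=manip.get_image("wrist");cv2.imwrite(f"pics/wrist9.png",im[:,:,::-1])
E
```

```text
12.3 [ 0.53900849 -0.35643531  0.06744496] [-2.26241802  1.61191619  4.43757822] [ 0.24581787  0.41673419 -0.02192416] 0.01235839985120556 yaw -1.188572145488231
```

View pics/wrist9.png

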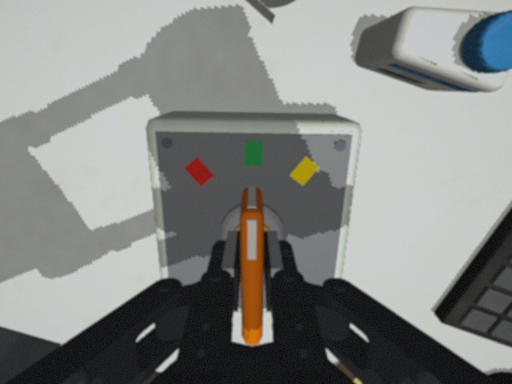

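The pointer is at the green RUN mark (253,152) and the grip has not slipped. Now I go to START.

send_rows:
  increments:
    - [0.05,0,0,0,0.11]
    - [0.05,0,0,0,0.12]
    - [0.05,0,0,0,0.12]
    - [0.05,0,0,0,0.12]
    - [0.05,0,0,0,0.12]
    - [0.05,0,0,0,0.06]
    - [0.05,0,0,0,0]
    - [0.05,0,0,0,0]

```text
clock: 13.35
position: [0.539, -0.356, 0.0674]
ee_rot: [0.0, -0.607, 0.795, 0.001]
contact_force: [-2.3, 2.4, 4.8]
width: 0.0127
```

```bash
python3 - <<'E'
from h import *
s=manip.get_state();c=manip.calibration("wrist");q=s['ee_rot'];print(s['clock'],s['position'],s['contact_force'],s['moment'],s['width'],'yaw',2*np.arctan2(q[2],q[1]))
im=manip.get_image("wrist");cv2.imwrite(f"pics/wrist10.png",im[:,:,::-1])
E
```

```text
13.35 [ 0.53899217 -0.35597263  0.0673781 ] [-2.27371131  2.36789621  4.78276889] [0.51048905 0.38108203 0.13108281] 0.012684288250286993 yaw 4.445860146479099
```

View pics/wrist10.png

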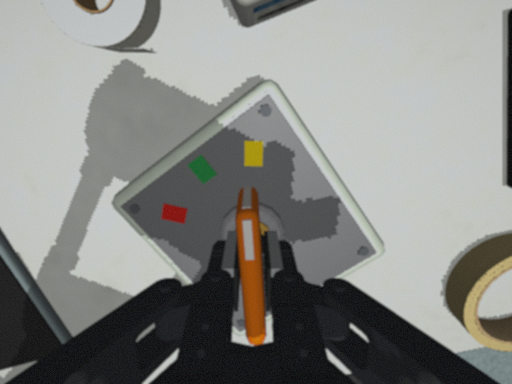

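The bow lags the jaws by about 0.06 rad: its top is at column 248 and its bottom at 257. The key is at about 0.58 rad, so I turn a little more for margin and hold.

send_rows:
  increments:
    - [0.05,0,0,0,0.05]
    - [0.05,0,0,0,0]
    - [0.05,0,0,0,0]
    - [0.05,0,0,0,0]
    - [0.05,0,0,0,0]
  squeeze: 40

```text
clock: 14.02
position: [0.539, -0.3559, 0.0674]
ee_rot: [0.0, -0.587, 0.81, 0.001]
contact_force: [-3.3, 3.0, 5.7]
width: 0.0112
```

```bash
python3 - <<'E'
from h import *
s=manip.get_state();c=manip.calibration("wrist");q=s['ee_rot'];print(s['clock'],s['position'],s['contact_force'],s['moment'],s['width'],'yaw',2*np.arctan2(q[2],q[1])-2*np.pi)
im=manip.get_image("wrist");cv2.imwrite(f"pics/wrist11.png",im[:,:,::-1])
im=manip.get_image("top");cv2.imwrite(f"pics/top11.png",cv2.resize(im[100:260,120:360,::-1],None,fx=3,fy=3))
E
```

```text
14.025 [ 0.53899434 -0.35591799  0.06744817] [-3.31376127  2.97045877  5.658379  ] [0.5619241  0.42720503 0.11672105] 0.011167833010143144 yaw -1.8873205768555028
```

View pics/wrist11.png

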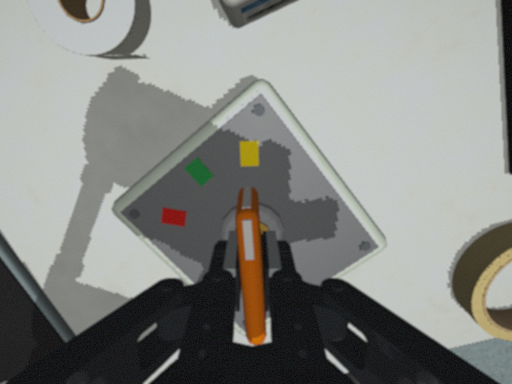

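View pics/top11.png

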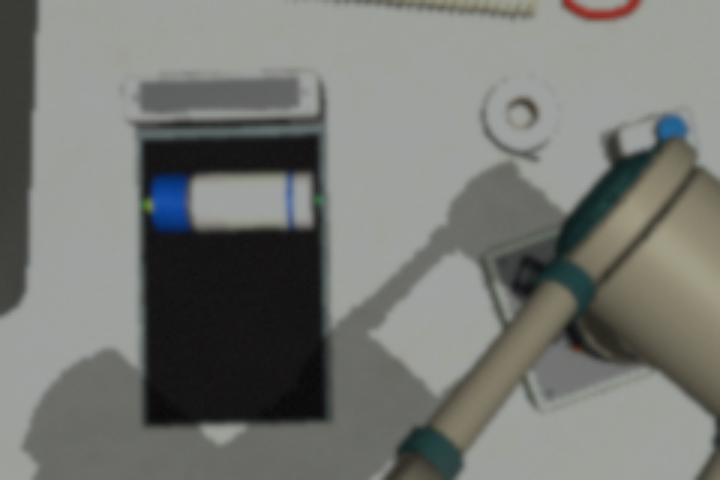

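The pointer is at yellow and has been held for well over half a second. The canister is still on the line. I ease back part of the way under grip, so the spring does not slam the lock, then loosen so that it springs the rest of the way.

send_rows:
  increments:
    - [0.05,0,0,0,-0.12]
    - [0.05,0,0,0,-0.12]
    - [0.05,0,0,0,-0.12]
    - [0.05,0,0,0,-0.1]
    - [0.05,0,0,0,0]
    - [0.17,0,0,0,0]
    - [0.17,0,0,0,0]
    - [0.17,0,0,0,0]

```text
clock: 15.12
position: [0.5392, -0.3563, 0.0672]
ee_rot: [-0.0, 0.755, -0.655, -0.001]
contact_force: [-1.8, 4.6, 3.5]
width: 0.0143
```

```bash
python3 - <<'E'
from h import *
s=manip.get_state();c=manip.calibration("wrist");q=s['ee_rot'];print(s['clock'],s['position'],s['contact_force'],s['moment'],s['width'],'yaw',2*np.arctan2(q[2],q[1]))
im=manip.get_image("wrist");cv2.imwrite(f"pics/wrist12.png",im[:,:,::-1])
E
```

```text
15.125 [ 0.53922874 -0.35629935  0.06715783] [-1.79130119  4.64792065  3.48930909] [0.65599698 0.38505346 0.05642751] 0.014329764318788574 yaw -1.4295911177229907
```

View pics/wrist12.png

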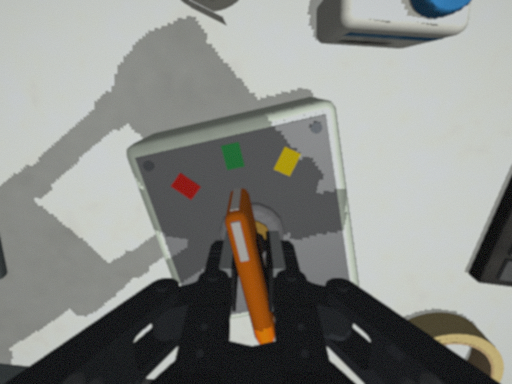

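The bow is about 0.2 rad ahead of the jaws and close to green, still leaning on the pads. I follow back a little more, then open gradually.

send_rows:
  increments:
    - [0.17,0,0,0,-0.06]
    - [0.17,0,0,0,-0.06]
    - [0.2,0,0,0,-0.03]
    - [0.25,0,0,0,0]
    - [0.35,0,0,0,0]
    - [0.5,0,0,0,0]
    - [0.6,0,0,0,0]
    - [0.7,0,0,0,0]

```text
clock: 16.18
position: [0.5395, -0.3569, 0.0674]
ee_rot: [0.0, 0.802, -0.597, 0.0]
contact_force: [0.3, -0.1, 0.9]
width: 0.06
```

```bash
python3 - <<'E'
from h import *
s=manip.get_state();c=manip.calibration("wrist");q=s['ee_rot'];print(s['clock'],s['position'],s['contact_force'],s['moment'],s['width'],'yaw',2*np.arctan2(q[2],q[1]))
im=manip.get_image("wrist");cv2.imwrite(f"pics/wrist13.png",im[:,:,::-1])
E
```

```text
16.175 [ 0.53951074 -0.35693706  0.06735662] [ 0.26593591 -0.11499829  0.87835834] [ 0.01687402  0.00855981 -0.02488498] 0.05995453426856666 yaw -1.2800831198702631
```

View pics/wrist13.png

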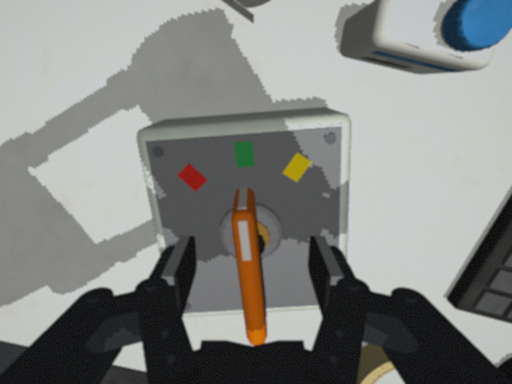

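Force is nil and the bow is free, with its pointer at the green mark (244,153). I lift clear, then measure the angle.

send_rows:
  increments:
    - [0.8,0,0,-0.02,0]
    - [0.8,0,0,-0.05,0]
    - [0.8,0,0,-0.06,0]
    - [0.8,0,0,-0.02,0]
    - [0.8,0,0,0,-0.09]
    - [0.8,0,0,0,0]
    - [0.8,0,0,0,0]

```text
clock: 17.1
position: [0.5392, -0.3566, 0.2168]
ee_rot: [-0.0, 0.828, -0.561, -0.001]
contact_force: [-0.5, 0.5, -0.4]
width: 0.0687
```

```bash
python3 - <<'E'
from h import *
s=manip.get_state();c=manip.calibration("wrist");q=s['ee_rot'];print(s['clock'],s['position'],s['contact_force'],s['width'],'yaw',2*np.arctan2(q[2],q[1]))
im=manip.get_image("wrist");cv2.imwrite(f"pics/wrist14.png",im[:,:,::-1])
M={}
for k in ('red','green','yellow'):
    for s_,cc,bb,p in comps(im,*COL[k],20):
        x=ray("wrist",*cc,.05,c); 
        if np.hypot(*(x[:2]-[.54,-.357]))<.06: M[k]=x[:2];print(k,cc,x.round(4))
for s_,cc,bb,p in comps(im,(5,150,60),(18,255,255),40):
    vx,vy,x0,y0=cv2.fitLine(p.astype(np.float32),2,0,.01,.01).ravel(); r=cv2.minAreaRect(p.astype(np.float32)); print(s_,cc,r)
    a=ray("wrist",x0,y0,.1,c);b=ray("wrist",x0+vx*20,y0+vy*20,.1,c);d=(b-a)[:2]; print('bow yaw',np.arctan2(d[1],d[0]),'ctr',a)
from scipy.optimize import least_squares
A=np.array([.7,0,-.65]);pts=np.array([M[k] for k in ('red','green','yellow')])
r=least_squares(lambda v:(np.c_[v[0]+.047*np.cos(v[2]+A),v[1]+.047*np.sin(v[2]+A)]-pts).ravel(),[.54,-.36,.4]);print(r.x)
im=manip.get_image("top");cv2.imwrite(f"pics/top14.png",cv2.resize(im[100:260,120:360,::-1],None,fx=3,fy=3))
g=im.max(2)
for u in (190,210):print([int(x) for x in g[150:185,u]])
E
```

```text
17.1 [ 0.53917085 -0.35660299  0.21675695] [-0.52675945  0.48670853 -0.43432937] 0.06865306853521323 yaw -1.1912390021256571
red [222.8 131.1] [ 0.5644 -0.3139  0.05  ]
green [252.  120.7] [ 0.5855 -0.3382  0.05  ]
yellow [279.6 130.5] [ 0.5868 -0.3685  0.05  ]
580 [251.5 180.2] ((251.5, 175.5), (73.0, 11.0), 90.0)
bow yaw -2.7509276906997693 ctr [ 0.54064555 -0.35560682  0.1       ]
[ 0.5416341  -0.35513002  0.36570546]
[22, 23, 21, 23, 23, 23, 32, 66, 107, 133, 150, 158, 163, 163, 164, 163, 165, 163, 164, 164, 164, 163, 158, 150, 137, 114, 81, 49, 28, 24, 21, 20, 21, 21, 21]
[21, 21, 24, 21, 25, 25, 40, 79, 119, 146, 159, 162, 162, 164, 164, 163, 164, 164, 164, 165, 164, 164, 162, 156, 138, 104, 60, 28, 21, 23, 25, 23, 22, 22, 21]
```

View pics/wrist14.png

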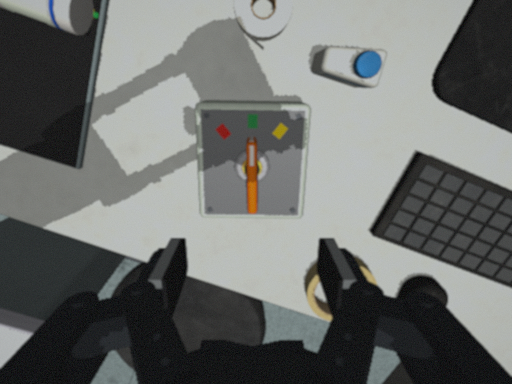

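View pics/top14.png

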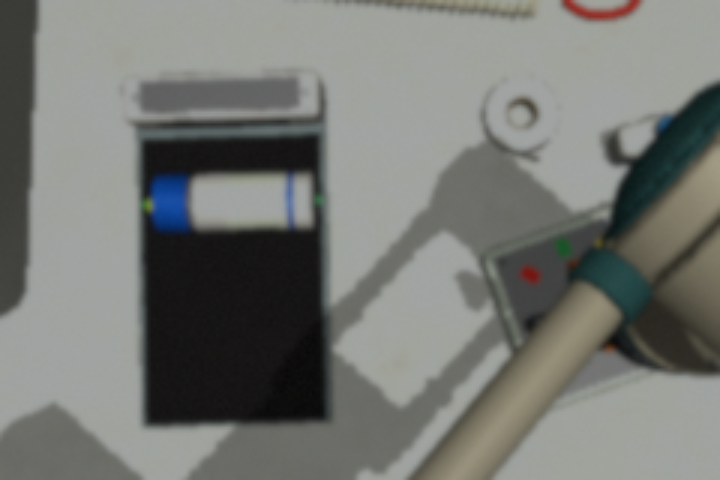

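The bow's yaw is 0.391, against 0.37 to 0.39 for the RUN mark, so the key is at RUN. The canister is unmoved on the line, the roll and bottle are in place, and the arm is clear. I hand in.

```bash
python3 -c "
from rig import manip
print(manip.sign_off())"
```

```text
the job is handed in; nothing more can be done
None
```

The canister is at rest on the reading line and the key is back at RUN. I handed the job in at about 17 s. `sign_off` gives no verdict, so these are my own image checks:

- **Canister:** I rolled it forward with both open fingers at no more than 0.05 m/s. The last fit put its axis about 1.5 mm short of the line, parallel to it within about 0.01 rad and about 5 mm off the middle. It had not moved in the final top view.
- **Key:** I pinched the bow and turned it through RUN to START. It lagged the jaws by about 0.06 rad, leaving the key at about 0.58, so I turned a little further to about 0.62 and held there. In all it was held for more than half a second.
- **Spring return:** I eased the key most of the way back under grip, so the spring would not knock the lock out of RUN. Only the last part, about 0.2 rad, sprang back freely.
- **Final state:** The bow stands at yaw 0.391, and the RUN mark fits at 0.366 to 0.393 depending on the camera. Nothing touches the robot, and the label roll and bottle look undisturbed.

No check failed. The cameras disagreed by about 2–3 mm on where the line and the key axis are.

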